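Ease the spring clip off the tube rotator's shaft with a wedge

ROBOT

A 6-joint arm with a two-finger parallel gripper is mounted at the origin on a cart in front of the work surface, level with it; the furniture and walls round the work are solid. World frame = base frame: x ahead of the robot, y to its left, z up, the work surface at z = 0. Lengths are in m, angles in rad, forces in N, time in s.
With the tool pointing down it reaches from about 0.35 to 1 m from the base axis. Payload 7.1 kg.
Tool frame: the origin (TCP) lies at the centre of the arm's flange, where the gripper is bolted on; the fingertips stand 173 mm ahead of it and the grasp point (between the pads) lies 155 mm ahead of it; z points along the fingers, y is the line along which they close (so a half turn about z gives the same grasp; the last joint's range is limited). The gripper opens to 85 mm and grips with 20 to 120 N. Pads are 22 mm wide; open, the fingers measure 114 mm over their backs; the gripper's body (76 mm by 85 mm) begins 54 mm behind the grasp point. The pads swing forward as they close: fully open they stand 13 mm farther back than shut.
Start: joints at [-1.226, 0.423, 1.63, -0, 1.089, -0.019], TCP at [0.222, -0.584, 0.405] pointing down, gripper open.
Joint ranges: [-3, 3], [-0.9, 2.11], [0.09, 2.58], [-1.31, 4.45], [0.11, 2.69], [-2.54, 2.54]. Speed limits (rad/s): [2.39, 2.39, 3.01, 3.14, 3.14, 3.14].

INTERFACE

Orientations are given as a rotation vector (axis times angle).
In Python, from bench import env gives the robot as it stands. Calls block until the motion is done:
- env.goto(position, orientation): joint-space move of the TCP to a pose.
- env.movel(position, rotation=None, max_speed=0.15, contact_N=None): straight line of the TCP; rotation=None keeps the orientation; max_speed is the mean speed in m/s. With contact_N (N) it stops when the force on the tool has changed by that much, and returns True; else False.
- env.move_j(angles): joint-space move.
- env.move_gripper(opening, force=None): finger opening in m; force is the grip in N (None keeps the last); returns when the fingers have stopped.
- env.dwell(seconds).
- env.inverse_kinematics(position, orientation): joint angles nearest the present ones, or None.
- env.state(): the state.
- env.get_image(name): name is "scene" or "top"; returns the picture (480x640x3 uint8, red, green, blue); there is no depth.
- env.calibration(name): a dict with "camera_matrix" (3x3 intrinsics, pixels), "origin" and "orientation" of the camera in the world. Camera axes: x right, y down, z forward; pixel columns grow to the right and rows downward; lengths in m; the calibration is good to about 2 mm. A picture is of the moment at which its call begins. calibration takes no time and is no camera call.
A pose or a line that the arm cannot do raises env.PlanningError and nothing moves.
- env.hand_in(): hands the job in; it is judged then, once.
The state is a dict: "time": time; "q": joint angles; "qvel": joint speeds; "effort": joint torques, N m; "eef_pos": TCP position; "orientation": TCP orientation; "ft_force": force on the tool from outside, world axes, zero at the start; "wrist_torque": the same for the moment, N m; "gripper_width": finger opening in m; "grasp_force": force on a finger pad.
Only numpy, scipy, OpenCV 4.12 (cv2) and the standard library are available. Lean on these libraries where they do the work, as an engineer would, in place of code of your own. Each camera call takes 0.05 s, during which the arm holds its last target. There are 200 camera calls.

TASK

The rotator's blue carousel has to be changed, so its spring clip must come off the shaft first. Lay the orange wedge lightly on the free end of the shaft, slide it along under the clip until the clip is spread and drops free over the wedge's saddle, then lift the clip away hanging on the wedge and set the two of them down together in the tray. Feel your way and keep the hand's push light (under about 8 N), do not pull at the clip with the fingers or bump the rotator, do not drop the clip, and leave flask, beaker and vial rack alone.

Things in the scene. Friction and masses are not known exactly. Their poses are not given: they have to be found in the camera images.
- rotator: Light grey tube rotator with blue carousel, housing 104x120x128 mm, heavy, stands firm on levelling feet (height varies by some mm). Origin under its base plate; x points back from the shaft's free end to the housing, z up. Rigid slippery steel shaft, level, axis 88 mm over the origin, its top at 97 mm all along: 24 mm sleeve with flat top from the boss (x=-72 mm) to the groove, 18 mm stub from groove to free end (x=-153 mm).
- clip: Brass spring clip, 10 mm wide along the shaft, 21 mm across, 25 mm high, 32 g, in the shaft's groove (middle at rotator x=-127 mm, 11.5 mm long, 14 mm diameter). Origin on the shaft's axis; axes as the rotator's. Flat bridge on top: underside 11 mm above the origin, a gap of only about 2 mm over the shaft, between fixed ribs 12 mm apart. Sprung legs grip below; about 8 mm of lift at up to 8 N frees it.
- wedge_handle (a point): Middle of the orange wedge's handle, the place to grip across (16 mm wide along y, 62 mm long along x, 30 mm high), 22.5 mm above the wedge's flat sole. Wedge 116 mm long, 50 g, rigid, lies on its sole. Its x axis points from handle to tip, z up from the sole.
- wedge_tip (a point): The blade's tip on the sole, 89 mm ahead of the handle point. Slippery blade 9.5 mm wide (5.6 mm at the nose), 1.5 mm thick at the tip, rising to 11 mm thick at 36 mm behind the tip (hump to 38 mm), then the saddle. Blade against shaft or clip: never over 16 N, and the clip's own spring load (up to 8 N) bears on the shaft too.
- wedge_saddle (a point): Middle of the saddle in the blade's top, 46.7 mm behind the tip: 14.5 mm long, floor 9.5 mm above the sole, between the hump and the upright front of the handle (54 mm behind the tip). With the clip over it the legs close below the blade, so the clip cannot spring off and hangs there by its bridge.
- tray_in (a point): Middle of the inner floor of the aluminium tray: inside 177 mm along x, 117 mm along y, floor 4 mm above the bench, rim 16 mm above the bench. 0.6 kg.
- flask: Conical flask, 68 mm wide, 102 mm high, stands upright; origin under its middle. Leave alone.
- beaker: Small 45 mm beaker, 59 mm high, to the right of the rotator; origin under its middle. Leave alone.
- vial_rack: Blue vial rack 50x158x44 mm with two vials in it; origin under its middle. Leave alone.
Mind the look-alikes: they are no part of the job. Of the things that look like the part that bears wedge_handle, the smallest one is meant.

How it is judged:
On the way, in this order (a step that is already met when the one before it is completed fails the run):
1. the wedge's tip has passed under the clip, which is still on the shaft (x of wedge_tip in the frame of rotator above -0.119 m and y of wedge_tip in the frame of rotator between -0.006 and 0.006 m and z of wedge_tip in the frame of rotator between 0.093 and 0.101 m and x of clip in the frame of rotator between -0.137 and -0.117 m and z of clip in the frame of rotator below 0.098 m), for 0.05 s.
2. the clip is lifted clear of the shaft, hanging on the wedge (z of clip in the frame of rotator above 0.118 m and distance between clip and wedge_saddle below 0.025 m), for 0.2 s.
At the end, for the whole second after the job is handed in: clip and wedge lie at rest inside the tray's rim (clip within 30 mm of its floor), let go (x of clip in the frame of tray_in between -0.088 and 0.088 m and y of clip in the frame of tray_in between -0.058 and 0.058 m and z of clip in the frame of tray_in below 0.03 m and x of wedge_handle in the frame of tray_in between -0.09 and 0.09 m and y of wedge_handle in the frame of tray_in between -0.06 and 0.06 m and z of wedge_handle in the frame of tray_in below 0.05 m and x of wedge_tip in the frame of tray_in between -0.09 and 0.09 m and y of wedge_tip in the frame of tray_in between -0.06 and 0.06 m and z of wedge_tip in the frame of tray_in below 0.04 m and linear speed of clip below 0.03 m/s); the robot touches nothing.
It fails at once if the wedge is pressed on the rotator or driven against the clip with over 16 N (contact force between wedge and rotator above 16 N or contact force between wedge and clip above 16 N).
It fails at once if the fingers touch the clip while it is on the shaft (contact force between the fingers and clip above 1 N and x of clip in the frame of rotator between -0.137 and -0.117 m and z of clip in the frame of rotator below 0.098 m).
It fails at once if the robot pushes against the rotator (contact force between any of the fingers, the arm and rotator above 8 N).
It fails at once if the clip is dropped outside the tray (height (world z) of clip below 0.04 m and horizontal distance between clip and tray_in above 0.12 m).
It fails at once if flask, beaker or vial rack is shifted by over 15 mm or upset (distance of any of flask, beaker, vial_rack from where it was at the start of the episode above 0.015 m or angle between any of flask, beaker, vial_rack's own z axis and vertical above 0.3 rad).
It also fails if it takes over 61 s, if anything falls off the work surface, if the arm or the gripper's body presses on something with over 40 N, if the wrist force passes 120 N, or if a joint passes its speed limit or range.

## Working session

There is one attempt and no reset: what is moved stays moved. The work goes in short steps, each a Python script; the robot and the scene stay as the last script left them, time stands still between calls to the robot, and variables do not carry over. Pictures are saved under pics/ and viewed, at most 13 in all, crops included, and the job is handed in when it is done.

```bash
ls; mkdir -p pics; python3 - <<'E'
from bench import env
import cv2
for n in("scene","top"):
    cv2.imwrite(f"pics/{n}0.png",env.get_image(n)[:,:,::-1]); c=env.calibration(n); print(n,c)
s=env.state();print(s)
E
```

```text
pics
scene {'camera_matrix': array([[563.48283803,   0.        , 320.41462054],
       [  0.        , 563.48283803, 243.37010332],
       [  0.        ,   0.        ,   1.        ]]), 'origin': array([0.14247971, 0.75116237, 0.90223526]), 'orientation': array([-0.76219082,  2.58777943, -1.10421074])}
top {'camera_matrix': array([[611.78627576,   0.        , 317.78243779],
       [  0.        , 611.78627576, 245.3753353 ],
       [  0.        ,   0.        ,   1.        ]]), 'origin': array([0.25306683, 0.03190454, 1.59711747]), 'orientation': array([-2.10955781,  2.09423607, -0.22711727])}
{'time': 0.1, 'q': array([-1.22604110e+00,  4.23732797e-01,  1.63064552e+00,  2.12028729e-05,
        1.08858711e+00, -1.90012102e-02]), 'qvel': array([-4.23543238e-04, -2.93753221e-03, -2.02839639e-03, -2.28860816e-05,
       -2.82376711e-04, -1.09512477e-03]), 'effort': array([-7.09147644e-04, -5.58427978e+01, -2.82444459e+01, -7.38409449e-05,
        3.01418673e-03,  8.36693317e-06]), 'eef_pos': array([ 0.22230172, -0.5838413 ,  0.40403045]), 'orientation': array([-3.08844181e+00, -5.67981493e-01,  3.20423145e-04]), 'ft_force': array([ 0.04812641,  0.18473592, -0.52945058]), 'wrist_torque': array([ 0.06127169, -0.02064628,  0.02272006]), 'grasp_force': 0.0, 'gripper_width': 0.08554150687473715}
```

View pics/scene0.png

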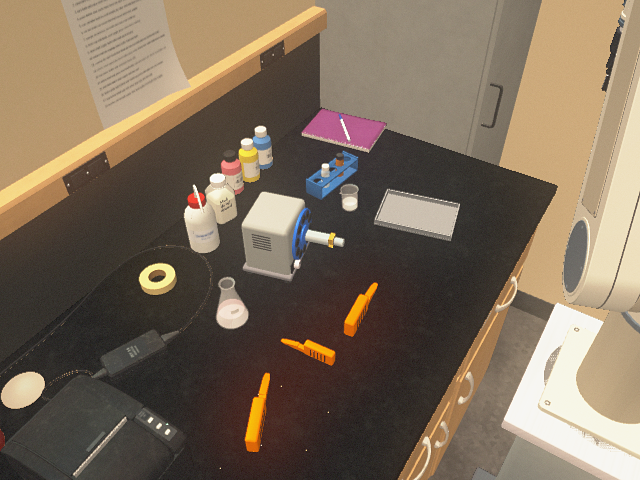

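View pics/top0.png

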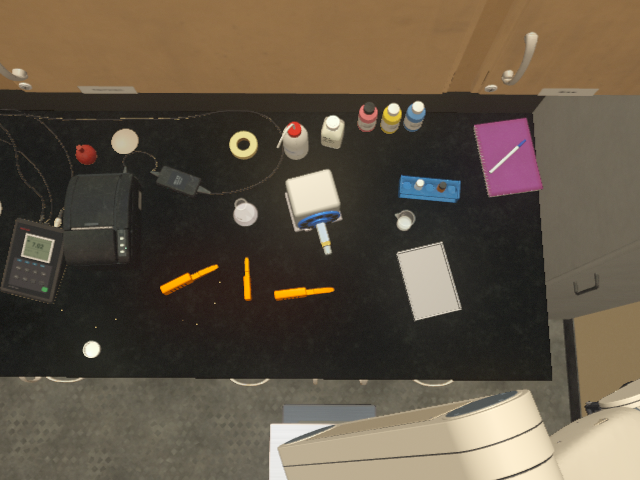

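Top view: three orange wedges at (190,279), (247,279) and (304,292). The middle one is about 43 px long, against about 60 px for the other two. At 382 px/m, 116 mm is 44 px, so the middle one is meant. The rotator is at (315,200) with its shaft's free end at (328,253), and the tray is at (429,281). I'll confirm in enlarged crops.

```bash
cat > h.py <<'E'
import numpy as np, cv2
from bench import env
from scipy.spatial.transform import Rotation as R
def ray(n,u,v):
    c=env.calibration(n);d=np.linalg.solve(c["camera_matrix"],[u,v,1.]);d=R.from_rotvec(c["orientation"]).apply(d)
    return np.array(c["origin"]),d/np.linalg.norm(d)
def plane(n,u,v,z):
    o,d=ray(n,u,v);return o+d*(z-o[2])/d[2]
def tri(a,b):
    (o,d),(p,e)=ray("scene",*a),ray("top",*b)
    s=np.linalg.lstsq(np.c_[d,-e],p-o,rcond=None)[0]
    return (o+d*s[0]+p+e*s[1])/2, np.linalg.norm(o+d*s[0]-p-e*s[1])
def proj(n,P):
    c=env.calibration(n);r=R.from_rotvec(c["orientation"]).inv()
    q=c["camera_matrix"]@r.apply(np.array(P)-c["origin"]);return q[:2]/q[2]
def crop(im,x,y,w,h,k):
    t=cv2.resize(im[y:y+h,x:x+w],None,fx=k,fy=k,interpolation=cv2.INTER_CUBIC)
    for i in range(x-x%10+10,x+w,10):
        cv2.line(t,((i-x)*k,0),((i-x)*k,4),(0,255,0),1)
        if i%20==0:cv2.putText(t,str(i),((i-x)*k-10,14),0,.35,(0,255,0),1)
    for j in range(y-y%10+10,y+h,10):
        cv2.line(t,(0,(j-y)*k),(4,(j-y)*k),(0,255,0),1);cv2.putText(t,str(j),(6,(j-y)*k+4),0,.35,(0,255,0),1)
    return t
E
python3 - <<'E'
from h import *
t=cv2.imread("pics/top0.png");s=cv2.imread("pics/scene0.png")
a=np.vstack([np.hstack([crop(t,222,250,50,60,5)[:300],crop(t,305,205,50,60,5)]),crop(s,275,330,100,60,5)[:300]]) if 0 else None
A=crop(t,225,252,50,52,8)[:400]
cv2.imwrite("pics/c1.png",np.hstack([crop(t,225,250,40,60,10),crop(t,305,205,40,60,10)]))
cv2.imwrite("pics/c2.png",np.vstack([crop(s,275,333,80,30,10),crop(s,275,225,80,30,10)]))
E
```

```text
(no output)
```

View pics/c1.png

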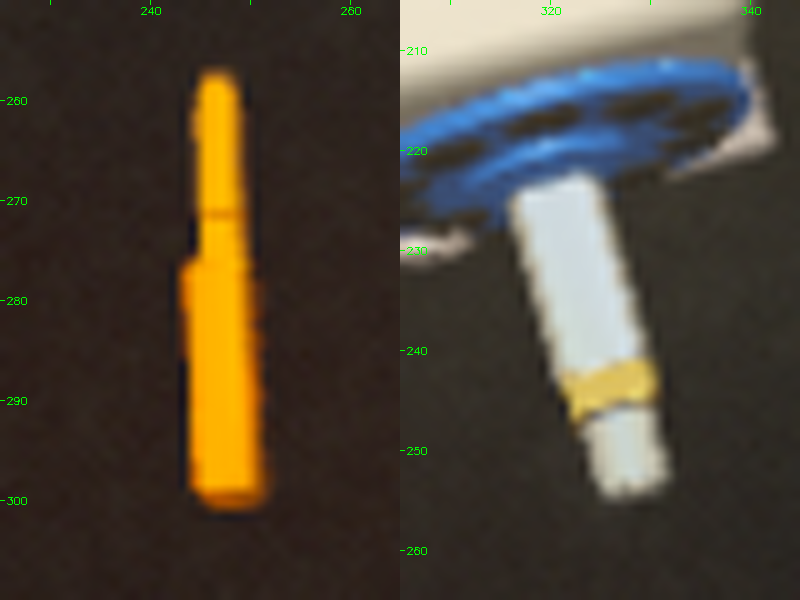

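View pics/c2.png

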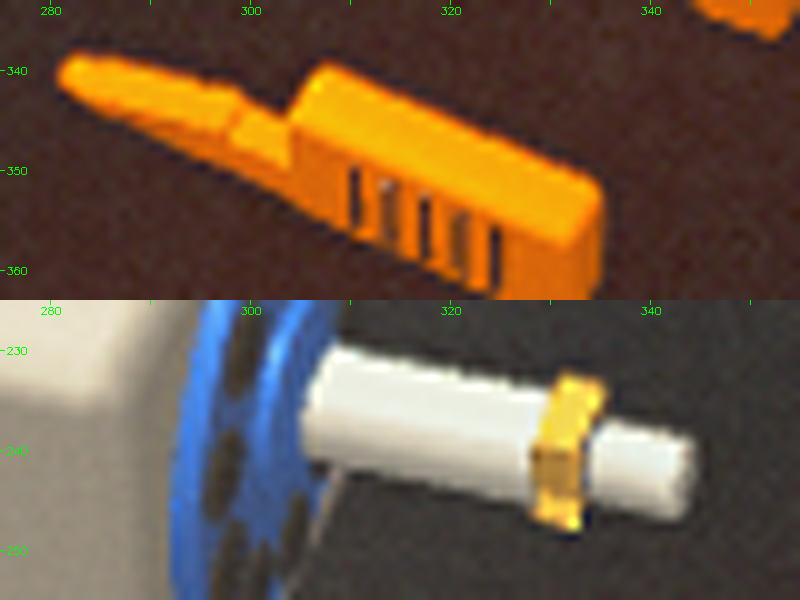

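The crops confirm it. The middle wedge (top: tip (246.5,257), tail (247,299)) is the small one. The clip is at top (325.5,244.5) and scene (332,239). Next I'll fit the poses.

```bash
python3 - <<'E'
from h import *
from scipy.optimize import least_squares as LS
T=lambda p,z=0: (lambda q: np.array([p[0]+np.cos(p[2])*q[0]-np.sin(p[2])*q[1],p[1]+np.sin(p[2])*q[0]+np.cos(p[2])*q[1],q[2]+z]))
# wedge, origin at handle point on sole; x to tip
w=[("top",(89,0,1),(246.5,257)),("scene",(89,0,1),(281,340.5)),
("top",(-27,8,37.5),(244,299)),("top",(-27,-8,37.5),(250.5,299)),
("scene",(35,8,37.5),(304,345)),("scene",(35,-8,37.5),(307.5,339.5)),
("scene",(-27,8,37.5),(332,357.5)),("scene",(-27,-8,37.5),(335,352))]
f=lambda p:np.concatenate([proj(n,T(p)(np.array(q)/1e3))-u for n,q,u in w])
p0=plane("top",247,290,.03);r=LS(f,[p0[0],p0[1],0],loss="soft_l1");print("wedge",r.x,f(r.x).reshape(-1,2).round(1).tolist())
# shaft points: distance from axis line (midlines) + end x + clip
ml=[("top",(326.6,246)),("top",(328.35,253.3)),("top",(320.25,224)),("top",(324.75,242)),("scene",(334.5,241)),("scene",(342.8,243))]
pt=[("top",(-132,0,101),(327,245.2)),("scene",(-132,0,101),(334,234.0)),("scene",(-153,0,88),(343.5,243.0)),("top",(-153,0,92),(328.2,254)),
("top",(-122,0,101),(325.5,242.0))]
def g(p):
    o=[]; t=T(p,p[3])
    for n,u in ml:
        a,b=proj(n,t(np.array([-.153,0,.088]))),proj(n,t(np.array([-.072,0,.088])));d=(b-a)/np.linalg.norm(b-a)
        e=np.array(u)-a;o.append(d[0]*e[1]-d[1]*e[0])
    for n,q,u in pt:o+=list(.5*(proj(n,t(np.array(q)/1e3))-u))
    return np.array(o)
q0=plane("top",315,200,.1);r=LS(g,[q0[0],q0[1],.2,0],loss="soft_l1",f_scale=.5);print("rot",r.x,g(r.x).round(1))
s=r.x
for c in [(398,252),(441,243),(461,306),(416,319)]:print("tray",plane("top",*c,.016))
E
```

```text
wedge [0.48334826 0.22911484 0.06340353] [[-0.9, 2.4], [0.4, 0.1], [-1.9, 2.1], [-2.2, 1.8], [-1.4, -1.7], [-0.6, -2.3], [-0.3, -0.7], [0.8, -1.5]]
rot [0.71489824 0.05476538 0.26630395 0.00369487] [ 0.3  0.1 -0.  -0.4 -0.  -0.2 -0.2  0.3 -0.3  1.1 -0.3 -0.1  0.3  0.3
  0.   0. ]
tray [ 0.5919645  -0.16928589  0.016     ]
tray [ 0.61711153 -0.28360324  0.016     ]
tray [ 0.45014242 -0.32924341  0.016     ]
tray [ 0.4157034  -0.21195368  0.016     ]
```

```bash
python3 - <<'E'
from h import *
from scipy.optimize import least_squares as LS
w=[("top",(89,0,0),(246.5,257)),("scene",(89,0,0),(281,340.5)),
("top",(-27,8,1),(244,299)),("top",(-27,-8,1),(250.5,299)),
("scene",(35,8,1),(304,345)),("scene",(35,-8,1),(307.5,339.5)),
("scene",(-27,8,1),(332,357.5)),("scene",(-27,-8,1),(335,352))]
def f(p):
    o=[]
    for n,q,u in w:
        c,s=np.cos(p[2]),np.sin(p[2]);x,y=q[0]/1e3,q[1]/1e3
        o.append(proj(n,[p[0]+c*x-s*y,p[1]+s*x+c*y,p[3] if q[2] else p[4]])-u)
    return np.concatenate(o)
r=LS(f,[.483,.229,.06,.0375,0],loss="soft_l1");print(r.x,f(r.x).reshape(-1,2).round(1).tolist())
for m in [((281,340.5),(246.5,257)),((333.5,354.7),(247.2,299)),((334.5,234),(327,245.2)),((343.3,243),(328.3,254)),((331,233.4),(325.7,242))]:print(tri(*m))
E
```

```text
[ 0.48675809  0.22491162  0.08213593  0.02544165 -0.00330208] [[0.2, 1.6], [-0.1, -0.2], [0.5, 1.5], [0.2, 1.0], [-1.6, 0.1], [-1.0, -0.5], [-0.6, 0.5], [0.4, -0.3]]
(array([ 0.57787335,  0.23232088, -0.00464366]), np.float64(0.004413719563107402))
(array([0.4613145 , 0.22322557, 0.02619423]), np.float64(0.0035350098514934547))
(array([0.58681838, 0.01874615, 0.1105874 ]), np.float64(0.0020594718841606373))
(array([0.5678533, 0.0150534, 0.0918738]), np.float64(0.003146809448230394))
(array([0.59419223, 0.02180471, 0.11124421]), np.float64(0.0033672351648966438))
```

```bash
cat >> h.py <<'E'
def ori(yaw,half=0):  # tool down; tool x along yaw (+pi if half)
    a=yaw+np.pi*half;x=np.array([np.cos(a),np.sin(a),0]);z=np.array([0,0,-1.])
    return R.from_matrix(np.c_[x,np.cross(z,x),z]).as_rotvec()
def st(m=""):
    s=env.state();print(m,"t%.1f"%s["time"],s["eef_pos"].round(4),"F",s["ft_force"].round(2),"M",s["wrist_torque"].round(2),"w%.4f"%s["gripper_width"],"g%.1f"%s["grasp_force"]);return s
E
python3 - <<'E'
from h import *
for h in(0,1):
  for p,y in (((.485,.227,.1775),.07),((.54,.008,.29),.266),((.52,-.25,.2),.26)):
    print(h,env.inverse_kinematics(p,ori(y,h)))
E
```

```text
0 [ 4.15531024e-01  6.58846508e-01  1.92557793e+00 -1.33226763e-15
  5.57168216e-01  1.91632735e+00]
0 [-0.00722267  0.46493684  1.8928215   0.          0.78383432  1.29757366]
0 [-4.68771253e-01  6.54248129e-01  1.83176466e+00 -4.44089210e-16
  6.55579865e-01  8.42025074e-01]
1 [ 0.41553102  0.65884651  1.92557793  0.          0.55716822 -1.2252653 ]
1 [-7.22267144e-03  4.64936836e-01  1.89282150e+00 -4.44089210e-16
  7.83834320e-01 -1.84401900e+00]
1 [-4.68771253e-01  6.54248129e-01  1.83176466e+00 -8.88178420e-16
  6.55579865e-01 -2.29956758e+00]
```

```bash
python3 - <<'E'
from h import *
o=ori(.07)
env.goto([.485,.227,.27],o);st()
env.movel([.485,.227,.1775],max_speed=.12);st()
env.move_gripper(.005,60);st()
env.movel([.485,.227,.33],max_speed=.2);st()
# align with shaft: rotator fit
p=np.array([.7149,.0548]);y=.266;d=np.array([np.cos(y),np.sin(y)])
h=p+d*(-.165-.089)   # tip 12mm before free end
env.goto([*h,.30],ori(y));env.movel([*h,.155+.0225+.101+.006]);st()
t=env.get_image("top")[:,:,::-1].copy();s=env.get_image("scene")[:,:,::-1].copy();cv2.imwrite("pics/top1.png",t);cv2.imwrite("pics/scene1.png",s)
cv2.imwrite("pics/c3.png",np.hstack([crop(t,305,215,40,60,10),crop(s,310,215,40,60,10)]))
E
```

```text
t3.1 [0.4853 0.2265 0.2701] F [ 0.89  0.38 -0.11] M [ 0.01 -0.   -0.01] w0.0856 g0.0
 t4.0 [0.4853 0.2271 0.1779] F [0.05 0.82 0.38] M [-0.06 -0.02  0.02] w0.0857 g0.0
 t4.7 [0.4852 0.2271 0.1779] F [-0.64 -1.25  5.52] M [-0.07  0.12  0.02] w0.0148 g59.2
 t5.6 [0.4845 0.2268 0.3291] F [-0.5   0.19 -0.87] M [-0.01  0.05 -0.01] w0.0149 g58.6
 t6.8 [ 0.4697 -0.0109  0.2839] F [ 0.96 -0.01 -0.66] M [-0.04 -0.01 -0.01] w0.0150 g58.5
```

View pics/c3.png

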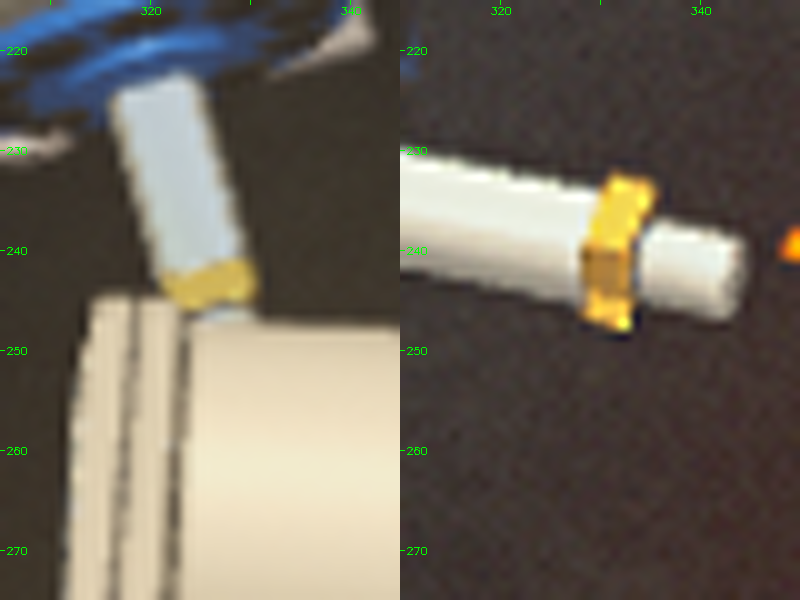

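The top view is blocked by the arm. In the scene crop the tip is at (348,239.5) and the shaft end at (344,243). I'll touch down lightly and then check the sideways position in the scene view.

```bash
python3 - <<'E'
from h import *
y=.266;d=np.array([np.cos(y),np.sin(y),0])
s=env.state();tip=s["eef_pos"]-[0,0,.1775]+d*.089
print("tip pred",tip,proj("scene",tip+[0,0,.001]))
p=s["eef_pos"]+d*.021
env.movel(p,max_speed=.06)
c=env.movel(p-[0,0,.012],max_speed=.008,contact_N=1.5);st(c)
s=env.state();tip=s["eef_pos"]-[0,0,.1775]+d*.089
print("tip pred",tip,proj("scene",tip+[0,0,.001]),proj("scene",tip+[0,0,.001]-d*.04))
i=env.get_image("scene")[:,:,::-1].copy();cv2.imwrite("pics/scene2.png",i);cv2.imwrite("pics/c4.png",crop(i,318,215,60,45,13))
E
```

```text
tip pred [0.55588593 0.01216513 0.10712532] [348.46372071 238.4143486 ]
True t8.1 [ 0.4903 -0.0057  0.2806] F [-0.53 -0.81  3.97] M [ 0.08 -0.31  0.03] w0.0151 g59.0
tip pred [0.57617371 0.01766184 0.10314862] [338.62579066 237.7216375 ] [357.31096882 241.7107027 ]
```

View pics/c4.png

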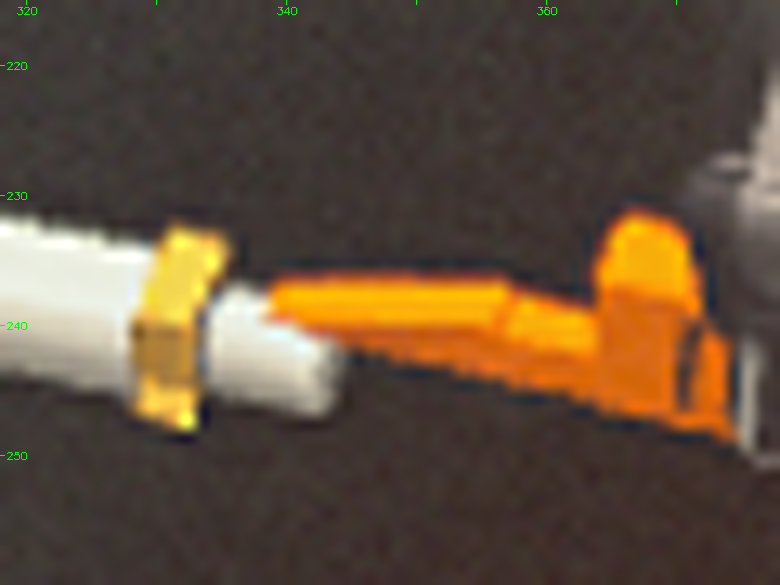

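```bash
cat >> h.py <<'E'
def F(n=8):
    a=[]
    for _ in range(n):
        env.dwell(.01);s=env.state();a.append(np.r_[s["ft_force"],s["wrist_torque"]])
    return np.mean(a,0),np.std(a,0)
E
python3 - <<'E'
from h import *
a,b=plane("top",320.25,224,.094),plane("top",328.35,253.3,.094);v=a-b;print("top yaw",np.arctan2(v[1],v[0]))
p=env.state()["eef_pos"]
f,sd=F();print(p.round(4),f.round(2),sd.round(2))
for k in range(4):
    p=p+[0,0,.0003];env.movel(p,max_speed=.02);f,sd=F();print(env.state()["eef_pos"].round(4),f.round(2),sd[:3].round(2))
print(env.state()["time"])
E
```

```text
top yaw 0.26840781153573573
[ 0.4903 -0.0057  0.2807] [-0.02  0.08  2.94  0.07 -0.34 -0.01] [0.72 0.33 0.19 0.04 0.05 0.04]
[ 0.4903 -0.0057  0.2809] [ 0.46  0.08  1.92  0.07 -0.25 -0.01] [0.42 0.44 0.47]
[ 0.4901 -0.0057  0.2812] [ 0.19  0.2   0.86  0.04 -0.13 -0.  ] [0.52 0.3  0.43]
[ 0.4901 -0.0057  0.2814] [-0.27  0.19 -0.46  0.   -0.    0.01] [0.4  0.45 0.5 ]
[ 0.4903 -0.0057  0.2818] [-0.04  0.31 -0.58  0.    0.    0.  ] [0.31 0.36 0.32]
9.5
```

```bash
cat >> h.py <<'E'
Y=.267;D=np.array([np.cos(Y),np.sin(Y),0]);L=np.array([-D[1],D[0],0]);RO=np.array([.7149,.0548,0])
def tipx(p): return (p-RO)@D+.089
def slide(p,xend,step=.0015,bias=-.55,fz=1.5,fmax=6.5,lmax=3.5):
    """p: commanded tcp. regulate down force, stop on push. returns p"""
    k=0
    while tipx(p)<xend:
        p=p+D*step;env.movel(p,max_speed=.03);f,_=F(4)
        n=f[2]-bias;a=-f[:3]@D;l=f[:3]@L
        print("x%.1f z%.2f push%.1f lat%.1f fz%.1f M%s"%(tipx(p)*1e3,p[2]*1e3,a,l,n,f[3:].round(2)))
        if a>fmax or abs(l)>lmax or n>7: print("STOP");break
        p=p+[0,0,np.clip((n-fz)*.00015,-.0003,.0003)]
    st();return p
E
python3 - <<'E'
from h import *
p=env.state()["eef_pos"].copy();p[2]=.2810
env.movel(p,ori(Y),max_speed=.02)
p=slide(p,-.112);np.save("p.npy",p)
i=env.get_image("scene")[:,:,::-1].copy();cv2.imwrite("pics/c5.png",crop(i,300,215,60,45,13))
E
```

```text
x-142.2 z281.00 push-0.0 lat-0.1 fz1.2 M[ 0.02 -0.1   0.03]
x-140.7 z280.96 push0.1 lat-0.1 fz1.7 M[ 0.02 -0.12 -0.01]
x-139.2 z280.99 push0.4 lat0.1 fz1.9 M[ 0.01 -0.16 -0.02]
x-137.7 z281.05 push0.1 lat-0.0 fz1.8 M[ 0.05 -0.13  0.02]
x-136.2 z281.10 push-0.4 lat0.7 fz0.9 M[ 0.05 -0.13  0.01]
x-134.7 z281.01 push0.4 lat0.1 fz1.7 M[ 0.06 -0.15  0.  ]
x-133.2 z281.04 push-0.8 lat0.1 fz1.4 M[ 0.05 -0.16  0.01]
x-131.7 z281.03 push0.3 lat0.1 fz1.6 M[ 0.04 -0.05  0.02]
x-130.2 z281.04 push2.7 lat0.5 fz3.3 M[-0.02  0.21  0.04]
x-128.7 z281.31 push3.4 lat0.1 fz2.4 M[-0.08  0.47  0.01]
x-127.2 z281.45 push3.0 lat0.3 fz1.2 M[-0.13  0.57  0.02]
x-125.7 z281.40 push4.1 lat0.2 fz0.6 M[-0.15  0.71  0.01]
x-124.2 z281.26 push5.0 lat0.2 fz1.8 M[-0.16  0.78  0.02]
x-122.7 z281.31 push4.6 lat0.0 fz0.7 M[-0.15  0.74  0.01]
x-121.2 z281.18 push5.4 lat-0.3 fz1.2 M[-0.16  0.77  0.01]
x-119.7 z281.14 push5.3 lat0.4 fz2.8 M[-0.16  0.78  0.02]
x-118.2 z281.34 push4.8 lat-0.0 fz1.1 M[-0.22  0.82  0.02]
x-116.7 z281.27 push4.8 lat0.3 fz1.4 M[-0.21  0.79  0.03]
x-115.2 z281.25 push5.1 lat-0.1 fz1.2 M[-0.16  0.72  0.06]
x-113.7 z281.21 push4.5 lat0.7 fz1.1 M[-0.19  0.72 -0.  ]
x-112.2 z281.16 push5.0 lat-0.1 fz1.1 M[-0.15  0.68  0.02]
x-110.7 z281.10 push4.2 lat0.5 fz1.2 M[-0.18  0.61 -0.02]
 t16.0 [0.5222 0.003  0.2812] F [-4.04 -0.39 -0.23] M [-0.18  0.63 -0.04] w0.0149 g58.8
```

View pics/c5.png

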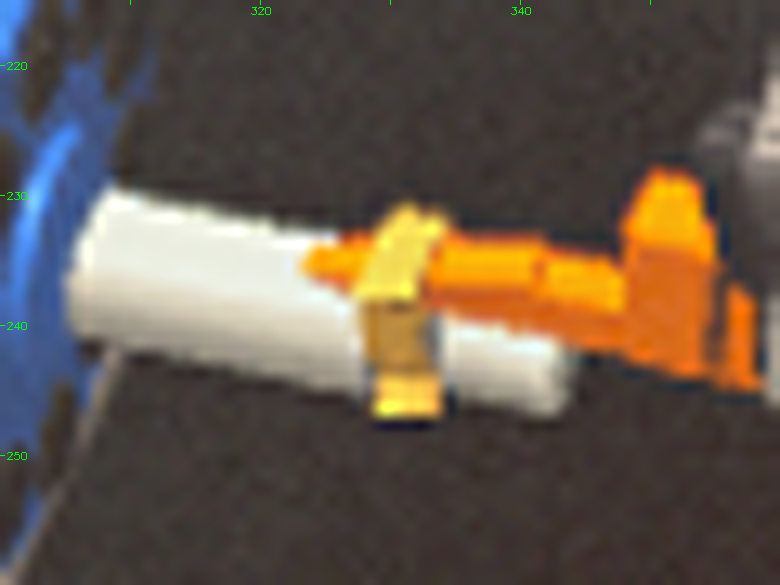

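Tip at (323.5,235) is through under the clip, which is centred on the blade and rising. I'll continue to the saddle.

```bash
python3 - <<'E'
from h import *
p=np.load("p.npy")
p=slide(p,-.0865,step=.002,fmax=7.5);np.save("p.npy",p)
for _ in range(9):
    q=slide(p,tipx(p)+.0005,step=.001,fmax=7.5);p=q
    a=-F(5)[0][:3]@D;print("a%.1f"%a)
    if a<1.2:break
np.save("p.npy",p)
i=env.get_image("scene")[:,:,::-1].copy();cv2.imwrite("pics/c6.png",crop(i,300,215,60,45,13))
E
```

```text
x-108.7 z281.05 push3.4 lat0.4 fz1.2 M[-0.13  0.48  0.  ]
x-106.7 z281.01 push2.8 lat0.1 fz1.5 M[-0.07  0.34 -0.03]
x-104.7 z281.01 push1.6 lat0.2 fz1.3 M[-0.05  0.24 -0.01]
x-102.7 z280.98 push0.3 lat0.2 fz0.7 M[-0.02 -0.05 -0.02]
x-100.7 z280.86 push-0.4 lat-0.1 fz2.7 M[ 0.01 -0.14 -0.01]
x-98.7 z281.03 push1.2 lat0.4 fz2.8 M[-0.01 -0.    0.02]
x-96.7 z281.23 push0.6 lat0.4 fz1.7 M[0.01 0.03 0.01]
x-94.7 z281.27 push0.0 lat-0.2 fz1.1 M[ 0.03 -0.04 -0.01]
x-92.7 z281.21 push-0.0 lat0.0 fz0.9 M[ 0.02 -0.06 -0.  ]
x-90.7 z281.12 push-0.2 lat0.1 fz1.1 M[ 0.03 -0.14  0.  ]
x-88.7 z281.06 push-0.5 lat0.4 fz1.6 M[ 0.04 -0.17 -0.01]
x-86.7 z281.08 push-0.5 lat-0.2 fz2.1 M[ 0.04 -0.16  0.  ]
x-84.7 z281.17 push-0.2 lat-0.3 fz2.4 M[ 0.04 -0.16  0.02]
 t19.7 [0.5473 0.0099 0.2812] F [ 0.88 -0.38  2.05] M [ 0.06 -0.21  0.04] w0.0150 g58.8
x-83.7 z281.31 push0.0 lat-0.2 fz1.3 M[ 0.   -0.1  -0.01]
 t20.0 [0.5481 0.0101 0.2812] F [0.65 0.11 0.74] M [ 0.02 -0.05 -0.  ] w0.0148 g58.8
a-0.0
```

View pics/c6.png

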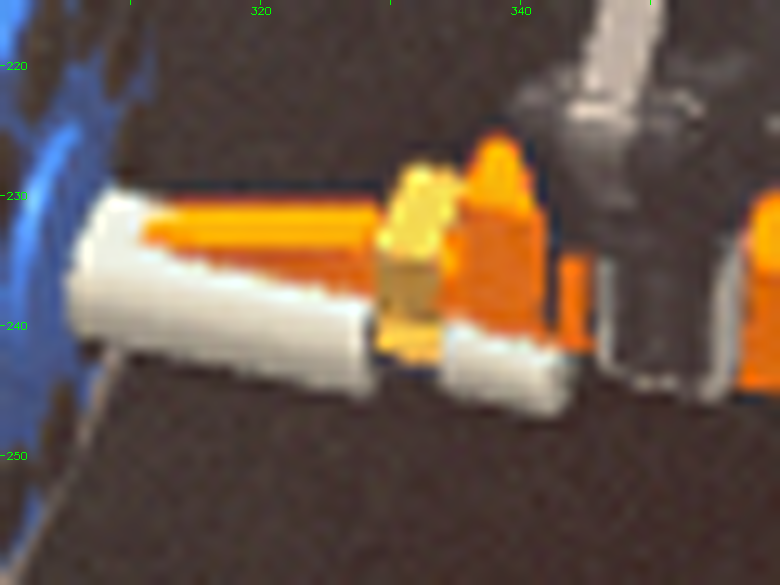

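The clip (332,235) sits just behind the hump, with about 3 mm of gap to the handle front (336). I'll go about 2 mm further to centre it, then lift.

```bash
python3 - <<'E'
from h import *
p=np.load("p.npy")
p=slide(p,-.0815,step=.001,fmax=3)
for dz in (.002,.004,.008):
    env.movel(p+[0,0,dz],max_speed=.02);f,_=F(5);print(dz,f.round(2))
i=env.get_image("scene")[:,:,::-1].copy();np.save("p.npy",p);cv2.imwrite("pics/c7.png",crop(i,300,210,60,45,13))
E
```

```text
x-82.7 z281.28 push0.4 lat-0.8 fz1.4 M[ 0.01 -0.05  0.01]
x-81.7 z281.26 push0.1 lat-0.1 fz0.8 M[-0.01 -0.08  0.01]
x-80.7 z281.16 push-0.2 lat-0.1 fz1.6 M[ 0.05 -0.03 -0.02]
 t20.9 [0.5511 0.0109 0.2812] F [0.31 0.25 1.23] M [ 0.06 -0.01  0.01] w0.0150 g58.8
0.002 [-0.1   0.37 -0.79  0.01  0.01  0.  ]
0.004 [-0.01  0.18 -0.61 -0.    0.02  0.02]
0.008 [-0.52 -0.12 -0.85 -0.01  0.02  0.05]
```

View pics/c7.png

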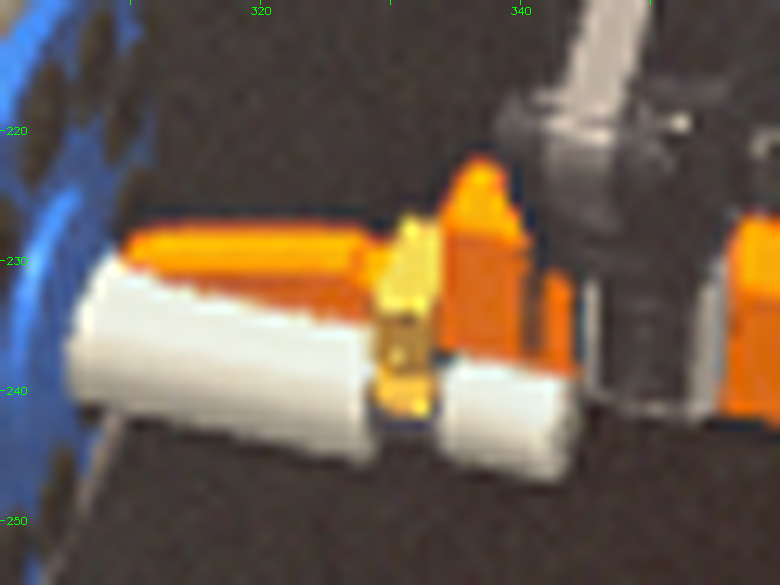

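The clip hangs in the saddle at (331,234), with hump and handle on either side. I'll lift it and take it to the tray.

```bash
python3 - <<'E'
from h import *
p=np.load("p.npy")
env.movel(p+[0,0,.07],max_speed=.05);env.dwell(.3)
y=.252;d=np.array([np.cos(y),np.sin(y)]);h=np.array([.5187,-.2485])-d*.031
q=env.state()["eef_pos"]-D*.05;env.movel(q,max_speed=.1)
env.movel([*h,q[2]],ori(y),max_speed=.12);st("over")
env.movel([*h,.1775-.0225+.0225+.035],max_speed=.12);f0=F(6)[0];print(f0.round(2))
c=env.movel([*h,.1775+.006],max_speed=.015,contact_N=2);st(c)
cv2.imwrite("pics/s8.png",env.get_image("scene")[100:400,200:600,::-1].repeat(2,0).repeat(2,1))
E
```

```text
over t26.6 [ 0.4887 -0.2558  0.351 ] F [-0.12 -0.66 -1.73] M [0.02 0.09 0.  ] w0.0151 g58.6
[ 0.06  0.12 -1.08 -0.02  0.02  0.02]
True t29.4 [ 0.4888 -0.2563  0.1886] F [-0.54 -0.67  4.25] M [ 0.03 -0.2  -0.03] w0.0149 g59.0
```

View pics/s8.png

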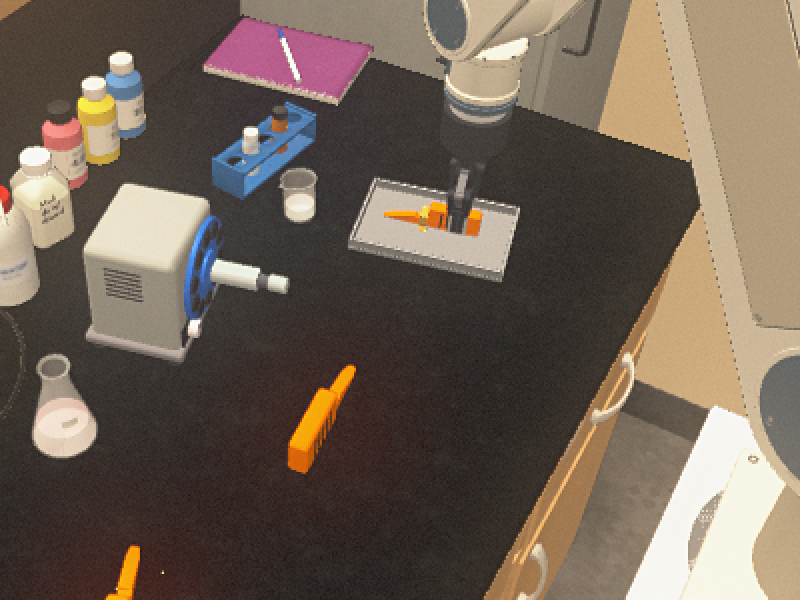

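Wedge and clip (425,217) are inside the tray and resting on its floor. I'll release.

```bash
python3 - <<'E'
from h import *
env.move_gripper(.045,20);env.dwell(.3)
p=env.state()["eef_pos"];env.movel(p+[0,0,.15],max_speed=.12);st()
env.goto([.35,-.45,.36],ori(.0));env.dwell(.3)
t=env.get_image("top")[:,:,::-1].copy();s=env.get_image("scene")[:,:,::-1].copy()
cv2.imwrite("pics/c9.png",np.hstack([crop(t,385,235,90,100,4),crop(s,370,180,100,100,4)]));st()
E
```

```text
t31.5 [ 0.4881 -0.2559  0.3375] F [ 0.33  0.9  -0.15] M [-0.01 -0.01 -0.02] w0.0452 g0.0
 t32.9 [ 0.3505 -0.4495  0.36  ] F [ 0.18 -0.18 -0.08] M [ 0.02 -0.   -0.01] w0.0450 g0.0
```

View pics/c9.png

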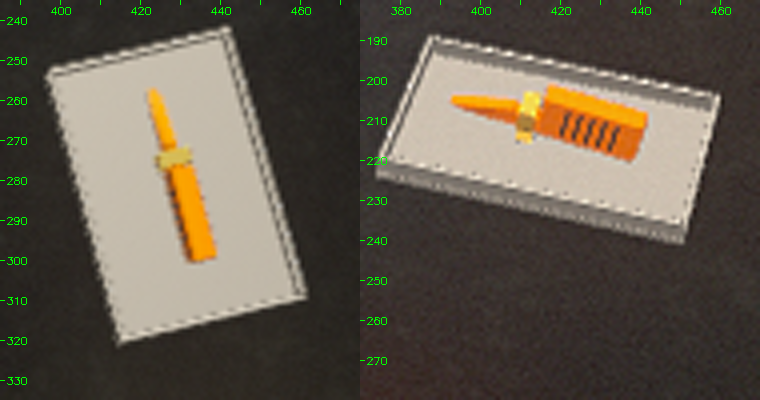

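Both lie well inside the rim: clip at top (428,275), wedge from (423,258) to (435,300), with the gripper clear.

```bash
python3 -c "
from bench import env
print(env.hand_in())"
```

```text
the job is handed in; nothing more can be done
None
```

The clip came off the shaft on the wedge, the two now lie together in the tray with the gripper clear, and the job was handed in at about 33 s; the hand-in call returned no verdict.

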